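Make the engine test bench safe: throttle to idle, ignition battery out

ROBOT

A 6-joint arm with a two-finger parallel gripper is mounted at the origin on the work surface. World frame = base frame: x ahead of the robot, y to its left, z up, the work surface at z = 0. Lengths are in m, angles in rad, forces in N, time in s.
With the tool pointing down it reaches from about 0.35 to 0.85 m from the base axis. Payload 8.1 kg.
Tool frame: the origin (TCP) lies on the centre line of the jaws, within the pads' length; the fingertips stand 17 mm ahead of it and the grasp point (between the pads) lies 2 mm behind it; x points along the fingers, z is the direction in which the jaws open and shut, and the axes are right-handed (so a half turn about x gives the same grasp; the last joint's range is limited). The gripper opens to 93 mm and grips with 3 to 60 N. Pads are 15 mm wide; open, the fingers measure 128 mm over their backs; the gripper's body (75 mm by 188 mm) begins 65 mm behind the grasp point.
Start: joints at [-1.279, 0.13, 1.488, -0, 1.523, -0.085], TCP at [0.221, -0.558, 0.236] pointing down, gripper open.
Joint ranges: [-2.96, 2.96], [-0.89, 2.26], [0.02, 2.5], [-1.34, 4.48], [0, 2.73], [-2.66, 2.66]. Speed limits (rad/s): [2.39, 2.39, 2.79, 3.14, 3.14, 3.14].

INTERFACE

Orientations are given as a rotation vector (axis times angle).
In Python, from plant import telemetry, optics, workorder gives the robot as it stands.
- The arm moves only by the shell command python3 -m inch 'ROWS' [FORCE]. ROWS is JSON, a list that holds one entry, the list of rows, each a list of 7 numbers: the shift along the tool's x, y, z in m, then the turn, a rotation vector about the tool's x, y, z in rad, then the opening, from 0 (shut) to 1 (fully open). In form: [[[tx, ty, tz, ax, ay, az, grip], ...]]. A call has 1 to 20 rows; each row shifts and turns the pose as measured when the row begins, along the tool's axes as they then stand; what a row does not reach is not made up. A row lasts 1/10 s, in which the tool goes at most 50 mm and 8.59 degrees, less where a joint would pass 70% of its speed; a pose out of reach is approached as far as the arm can. A call is refused whole if a number of a shift passes 0.05 or a number of a turn 0.15, either way. A call with a gripper value outside its range is refused whole. The fingers move at their own pace and stop on an object; FORCE is the grip in N (left out, the last holds). Time passes only in rows, so rows that do not move let the fingers close. It gives the time, the measured TCP pose, the force and the opening at its end, in the units of the state.
- telemetry.read_state(): the state, without advancing time (a new reading comes with each control period).
- optics.read_camera(name): name is "scene" or "top"; returns a dict with "frame" (384x512x3 uint8, blue, green, red), "fx", "fy", "cx", "cy" (pixels), "rvec" (rotation vector, rad) and "tvec" (3), from world to camera coordinates, as OpenCV has them. Camera axes: x right, y down, z forward; pixel columns grow to the right and rows downward; lengths in m; the calibration is good to about 2 mm. A picture is of the moment at which its call begins. There is no depth.
- workorder.close_job(): hands the job in, once; it reports no verdict.
The state is a dict: "t": time; "q": joint angles; "dq": joint speeds; "joint_torque": joint torques, N m; "tool_pos": TCP position; "orientation": TCP orientation; "force": force on the tool from outside, world axes, zero at the start; "wrist_torque": the same for the moment, N m; "opening": finger opening in m.
Only numpy, scipy, OpenCV 4.12 (cv2) and the standard library are available. Lean on these libraries where they do the work, as an engineer would, in place of code of your own. Each camera call takes 0.05 s, during which the arm holds its last target. There are 200 camera calls.

TASK

Make the model-engine test bench safe: first swing the red-knobbed throttle lever to the green idle mark on its plate. Then, with the fingers, pinch together the two orange catches on opposite sides of the blue ignition battery cassette, lift it up out of its dock until its underside is at least 12 cm above the bench, and finish still holding it there upright and still by the pinched catches. Leave the lever at idle, and do not disturb the cylinder barrel, the red bottle or the screwdriver.

Things in the scene. Friction and masses are not known exactly. Their poses are not given: they have to be found in the camera images.
- throttle_base: Grey throttle plate, 140 (x) x 170 (y) x 12 mm, screwed to the bench, yaw varies. Origin: centre of its underside. White ticks and one wide green idle mark are painted on it.
- throttle (a joint): Angle of the throttle lever, 0 to 1.7 rad, growing counter-clockwise seen from above; 0 is the closed stop, 0.40 is with the lever pointing at the green idle mark; it starts more open, between 0.85 and 1.6. Light dry friction (0.06 N m, about 1 N at the knob), no spring: it stays where it is left.
- throttle_pivot (a point): The lever's vertical pivot axis, 20 mm above the bench; 55 mm along the plate's +x from its centre. The lever points from it roughly towards the plate's -x side.
- throttle_knob (a point): Centre of grip of the red upright round knob near the lever's end: 18 mm diameter, z 32 to 64 mm above the bench, this point at 50 mm, 65 mm from the pivot axis. The lever arm under it is at z 21 to 27 mm. A red pointer tip goes on to 84 mm from the pivot.
- idle_mark (a point): Centre of the green idle mark (24 x 10 mm, radial) on the plate, 98 mm from the pivot axis, z 13 mm. The lever is at idle when its direction from the pivot points at this.
- dock: Aluminium battery dock on a dark steel foot plate 110 (x) x 100 (y) x 8 mm, fixed to the bench, yaw varies. Origin: centre of the foot plate's underside. Walls round the pocket reach 38 mm above the bench and measure 67 (x) x 72 (y) mm outside. Two inner ledges along x, undersides 30 mm above the bench, sit over the teeth of the catches.
- cassette: Blue battery cassette 54 (x) x 34 (y) x 74 mm high with a white label on top, 0.18 to 0.34 kg with its catches, standing in the dock's pocket with 1.5 mm play, turned as the dock. Origin: centre of its underside, 8 mm above the bench at the start. Held down by the teeth of two spring catches on its +y and -y sides until both are pressed in.
- catch_left (a joint): Travel of the orange catch on the cassette's +y side: 0 out (locked), grows as it is pressed inwards, 0.007 m fully in. The tooth clears the ledge from about 0.0045. Spring force 2 N at 0, 7 N fully in; hard stop there, so a firmer pinch (20 to 40 N) then carries the cassette.
- catch_right (a joint): The same for the catch on the -y side.
- catch_left_pad (a point): Centre of the outer face of the left catch's finger pad: face 24 (x) x 26 mm high, z 46 to 72 mm above the cassette's underside (centre 59). The two faces are 54 mm apart when out, 40 mm when fully pinched.
- catch_right_pad (a point): The same on the -y side.
- barrel: Bystander: loose finned aluminium cylinder barrel, 42 mm diameter, 46 mm high, upright. Origin: centre of its underside.
- bottle: Bystander: loose small red bottle with white cap, 28 mm diameter, 75 mm high, upright. Origin: centre of its underside.
- screwdriver: Bystander: loose screwdriver with green handle, lying on the bench; its length lies along its x axis, about 200 mm, handle at -x. Origin: middle, underside.
Things that resemble listed ones, but are neither listed nor needed, are in the scene too. Several things have the shape of the throttle_base; the one meant has the colours described above.

How it is judged:
On the way, in this order (a step that is already met when the one before it is completed fails the run):
1. throttle lever at the idle mark, cassette still seated in its dock (value of joint throttle between 0.3 and 0.5 rad and horizontal distance between cassette and dock below 0.006 m and z of cassette in the frame of dock below 0.016 m and velocity of joint throttle between -0.1 and 0.1 rad/s and contact force between the fingers and throttle below 0.1 N), for 0.2 s.
2. both catches pinched in by the fingers while the cassette is still seated (horizontal distance between cassette and dock below 0.006 m and z of cassette in the frame of dock below 0.016 m and value of joint each of catch_left, catch_right above 0.005 m and contact force between the fingers and cassette above 2 N), for 0.1 s.
At the end, for the whole second after the job is handed in: The program ends while holding: both catches pinched in (over 5 mm of their 7), the fingers pressing on the cassette, its underside at least 115 mm above the bench, upright within 0.2 rad, still (under 30 mm/s), clear of the dock; the throttle lever within 0.10 rad of idle (value of joint throttle between 0.3 and 0.5 rad and value of joint each of catch_left, catch_right above 0.005 m and contact force between the fingers and cassette above 2 N and height (world z) of cassette above 0.115 m and angle between cassette's own z axis and vertical below 0.2 rad and linear speed of cassette below 0.03 m/s and contact force between cassette and dock below 0.05 N); the arm keeps its last pose, push and grip.
It fails at once if barrel disturbed (moved over 20 mm) (distance of barrel from where it was at the start of the episode above 0.02 m).
It fails at once if bottle disturbed (moved over 20 mm) (distance of bottle from where it was at the start of the episode above 0.02 m).
It fails at once if screwdriver disturbed (moved over 20 mm) (distance of screwdriver from where it was at the start of the episode above 0.02 m).
It also fails if it takes over 48 s, if anything falls off the work surface, if the arm or the gripper's body presses on something with over 40 N, if the wrist force passes 120 N, or if a joint passes its speed limit or range.

## Working session

There is one attempt and no reset: what is moved stays moved. The work goes in short steps, Python scripts to look and compute and a shell command to move; the robot and the scene stay as the last step left them, time stands still between calls to the robot, and variables do not carry over. Pictures are saved under pics/ and viewed, on a budget of 10 in all, crops included, one or two more only if the job needs it, and the job is handed in when it is done.

```bash
ls && mkdir -p pics && cat > h.py <<'E'
import numpy as np, cv2
from plant import telemetry, optics
def cam(n):
    c=optics.read_camera(n); R=cv2.Rodrigues(np.array(c["rvec"],float))[0]; t=np.array(c["tvec"],float).ravel()
    return c["frame"].copy(),R,t,c
def ray(C,u,v,z):
    f,R,t,c=C; d=R.T@np.array([(u-c["cx"])/c["fx"],(v-c["cy"])/c["fy"],1]); o=-R.T@t
    return o+d*(z-o[2])/d[2]
def proj(C,p):
    f,R,t,c=C; q=R@np.array(p)+t; return (c["fx"]*q[0]/q[2]+c["cx"],c["fy"]*q[1]/q[2]+c["cy"])
E
python3 - <<'E'
from h import *
for n in("top","scene"):
    C=cam(n); print(n,C[3]["fx"],-C[1].T@C[2]); np.save(n,C[0]); cv2.imwrite(f"pics/{n}0.png",cv2.resize(C[0],(800,600)))
print(telemetry.read_state())
E
```

```text
pics
top 485.90178304846506 [ 0.39439706 -0.00404095  1.13551271]
scene 350.8172516008527 [0.88657372 0.35837128 0.52511978]
{'t': 0.1, 'q': array([-1.27938173e+00,  1.31066141e-01,  1.48913925e+00, -1.47876037e-06,
        1.52301173e+00, -8.53889239e-02]), 'dq': array([ 1.12738352e-03, -2.42442182e-03, -2.62582863e-03, -1.78001086e-03,
       -8.28460205e-04,  6.48627512e-05]), 'joint_torque': array([ 8.72074379e-04, -5.61347473e+01, -4.93092585e+01,  7.72149721e-02,
        2.91275274e-02, -3.49092420e-05]), 'tool_pos': array([ 0.22065958, -0.55744028,  0.23472107]), 'orientation': array([ 0.92832792,  1.36551645, -0.92663959]), 'force': array([-0.58780661,  0.00123588, -0.03681518]), 'wrist_torque': array([ 0.03414924, -0.00880232,  0.00463718]), 'opening': 0.0929154216864623}
```

View pics/top0.png

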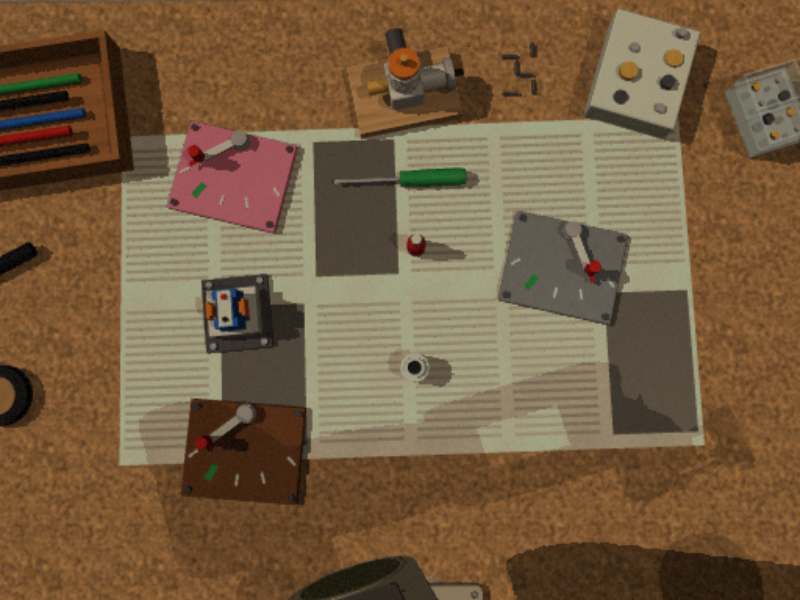

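View pics/scene0.png

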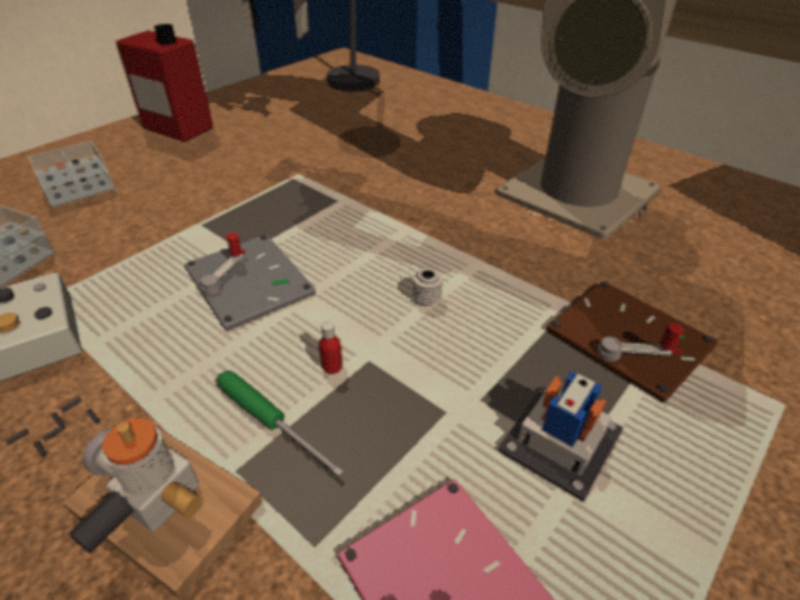

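The top view shows three plates of the same shape: pink at (235,175), grey at (565,268) and brown at (245,450). "Grey throttle plate" fits (565,268). The cassette is at (230,310), the bottle at (416,245), the barrel at (414,367), and the screwdriver runs along (335–465,180). I'll measure these and check an enlarged crop.

```bash
python3 - <<'E'
from h import *
C=cam("top"); f=C[0]; hsv=cv2.cvtColor(f,cv2.COLOR_BGR2HSV)
def blobs(name,lo,hi,z,box,amin=6):
    m=cv2.inRange(hsv,np.array(lo),np.array(hi)); k=np.zeros_like(m); x0,y0,x1,y1=box; k[y0:y1,x0:x1]=m[y0:y1,x0:x1]
    n,l,s,c=cv2.connectedComponentsWithStats(k)
    for i in range(1,n):
        if s[i,4]>=amin:
            cn=np.argwhere(l==i)[:,::-1].astype(np.float32); r=cv2.minAreaRect(cn)
            print(name,c[i].round(1),s[i,4],ray(C,*c[i],z).round(4),[np.round(q,1) for q in r])
G=(310,125,410,215)
blobs("green",(40,100,40),(85,255,255),.013,G)
blobs("red",(0,150,60),(8,255,255),.064,G)
blobs("red2",(170,150,60),(180,255,255),.064,G)
D=(120,165,185,235)
blobs("orange",(5,150,80),(20,255,255),.075,D)
blobs("blue",(100,150,40),(125,255,255),.082,D)
blobs("white",(0,0,130),(180,70,255),.082,D)
for n,u,v,z in [("pivot",573,230,.03),("knobtop",594,267,.064),("c1",519,212,.012),("c2",629,236,.012),("c3",608,324,.012),("c4",501,299,.012),("bottle",416,240,.075),("barrel",414,367,.046),
 ("d1",202,281,.008),("d2",268,275,.008),("d3",272,347,.008),("d4",208,352,.008)]:
    print(n,ray(C,u*.64,v*.64,z).round(4))
a=cv2.resize(f[125:215,310:410],(800,720))[:, :]; b=cv2.resize(f[165:235,122:192],(0,0),fx=5.7,fy=5.7)
a=cv2.resize(a,(400,360)); b=cv2.resize(b,(400,400)); o=np.zeros((400,800,3),np.uint8); o[:360,:400]=a; o[:,400:]=b
cv2.imwrite("pics/crop.png",o)
E
```

```text
green [339.6 180. ] 43 [ 0.545 -0.187  0.013] [array([339.5, 180. ]), array([4.2, 9.7]), np.float64(38.7)]
red [379.2 170.6] 64 [ 0.5588 -0.2673  0.064 ] [array([379., 171.]), array([7.1, 9.9]), np.float64(45.0)]
red [378.5 178. ] 14 [ 0.5422 -0.2652  0.064 ] [array([378.5, 178. ]), array([4.7, 2.2]), np.float64(71.6)]
orange [154.6 195.8] 38 [0.5038 0.2298 0.075 ] [array([154., 196.]), array([10.,  4.]), np.float64(90.0)]
orange [133.  197.7] 43 [0.4999 0.2771 0.075 ] [array([133., 198.]), array([10.,  4.]), np.float64(90.0)]
blue [149.  199.1] 71 [0.4958 0.2404 0.082 ] [array([149.7, 198.1]), array([11.6, 25.5]), np.float64(14.0)]
blue [136.5 188. ] 10 [0.5204 0.2683 0.082 ] [array([136.5, 188. ]), array([4., 1.]), np.float64(90.0)]
blue [137.7 207. ] 10 [0.4787 0.2646 0.082 ] [array([137.6, 207.1]), array([4.4, 1.7]), np.float64(76.0)]
white [143.  188.8] 1452 [0.5187 0.2539 0.082 ] [array([152. , 199.5]), array([69., 64.]), np.float64(90.0)]
white [158.2 185.3] 35 [0.5262 0.2208 0.082 ] [array([157.5, 185. ]), array([4., 9.]), np.float64(90.0)]
white [133.3 189.7] 21 [0.5167 0.2751 0.082 ] [array([133.2, 189.6]), array([6.3, 3.8]), np.float64(71.6)]
white [143.1 196.9] 147 [0.5008 0.2533 0.082 ] [array([143.2, 196.9]), array([22. ,  8.3]), np.float64(85.6)]
white [137.8 211.1] 55 [0.4698 0.2642 0.082 ] [array([139.8, 212.4]), array([18.8,  8. ]), np.float64(26.6)]
pivot [ 0.6189 -0.2487  0.03  ]
knobtop [ 0.5582 -0.2695  0.064 ]
c1 [ 0.6506 -0.1723  0.012 ]
c2 [ 0.6129 -0.3363  0.012 ]
c3 [ 0.4807 -0.3002  0.012 ]
c4 [ 0.5188 -0.1427  0.012 ]
bottle [ 0.5966 -0.0161  0.075 ]
barrel [ 0.4179 -0.0124  0.046 ]
d1 [0.5486 0.3048 0.008 ]
d2 [0.5572 0.2057 0.008 ]
d3 [0.4492 0.198  0.008 ]
d4 [0.4422 0.2931 0.008 ]
```

View pics/crop.png

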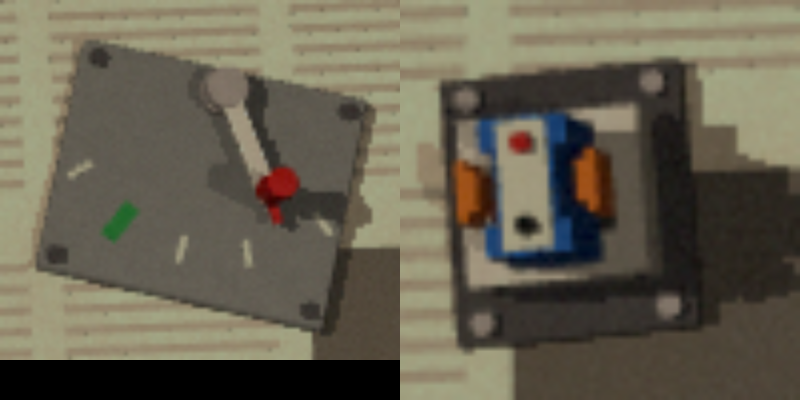

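The grey plate is confirmed. Its pivot is at about (.619,-.2495). The mark is 97 mm from the pivot (98 expected) and the knob 64 mm (65 expected), which puts the joint at about 1.40, inside the stated start range. Next I'll work out the moves.

```bash
cat > go.py <<'E'
import sys
from h import *
from scipy.spatial.transform import Rotation as Ro
# args x y z yaw_deg(jaw axis, mod 180): prints total shift in tool axes now, total turn (rotvec, tool axes)
def delta(x,y,z,yaw):
    s=telemetry.read_state(); R=Ro.from_rotvec(s["orientation"]); p=s["tool_pos"]
    best=None
    for k in(0,180):
        a=np.radians(yaw+k); X=np.array([0,0,-1.]);Z=np.array([np.cos(a),np.sin(a),0]);T=Ro.from_matrix(np.c_[X,np.cross(Z,X),Z])
        r=(R.inv()*T).as_rotvec()
        if best is None or np.linalg.norm(r)<np.linalg.norm(best[0]): best=(r,T)
    d=np.array([x,y,z])-p
    print("t",round(s["t"],2),"pos",p.round(4),"jawyaw",np.degrees(np.arctan2(*R.as_matrix()[[1,0],2])).round(1),"open",round(s["opening"],4),"F",s["force"].round(1),"q",s["q"].round(2))
    print("shift now-axes",R.inv().apply(d).round(4),"shift final-axes",best[1].inv().apply(d).round(4),"turn",best[0].round(3))
if __name__=="__main__": delta(*map(float,sys.argv[1:5]))
E
python3 go.py .557 -.2685 .12 78; python3 go.py .5 .2535 .15 90
```

```text
t 0.15 pos [ 0.2207 -0.5575  0.2348] jawyaw -68.4 open 0.0932 F [ 0.6  0.2 -0.1] q [-1.28  0.13  1.49 -0.    1.52 -0.09]
shift now-axes [ 0.1151  0.4191 -0.1448] shift final-axes [ 0.1148  0.2689 -0.3526] turn [ 0.586 -0.001  0.   ]
t 0.15 pos [ 0.2207 -0.5575  0.2348] jawyaw -68.4 open 0.0932 F [ 0.6  0.2 -0.1] q [-1.28  0.13  1.49 -0.    1.52 -0.09]
shift now-axes [ 0.0858  0.5581 -0.6512] shift final-axes [ 0.0848  0.2793 -0.811 ] turn [ 0.377 -0.001  0.   ]
```

```bash
python3 -m inch '[[[0,0,0,0.117,0,0,0.6],[0,0,0,0.117,0,0,0.6],[0,0,0,0.117,0,0,0.6],[0,0,0,0.117,0,0,0.6],[0,0,0,0.117,0,0,0.6],[0,0.027,-0.035,0,0,0,0.6],[0,0.027,-0.035,0,0,0,0.6],[0,0.027,-0.035,0,0,0,0.6],[0,0.027,-0.035,0,0,0,0.6],[0,0.027,-0.035,0,0,0,0.6],[0,0.027,-0.035,0,0,0,0.6],[0,0.027,-0.035,0,0,0,0.6],[0,0.027,-0.035,0,0,0,0.6],[0,0.027,-0.035,0,0,0,0.6],[0,0.027,-0.035,0,0,0,0.6],[0,0,0,0,0,0,0.6]]]'; python3 go.py .557 -.2685 .12 78
```

```text
t: 1.75
tool_pos: [0.574, -0.267, 0.2284]
orientation: [1.387, 1.098, -1.384]
force: [-1.2, 0.3, 0.6]
opening: 0.0561
t 1.75 pos [ 0.574  -0.267   0.2284] jawyaw -103.7 open 0.0561 F [-1.2  0.3  0.6] q [-0.52  0.23  1.39  0.01  1.53  1.29]
shift now-axes [ 0.1085 -0.0153  0.0064] shift final-axes [ 0.1084 -0.0163  0.005 ] turn [-0.03  -0.008  0.008]
```

```bash
python3 -m inch '[[[0.03,-0.005,0.002,-0.015,0,0,0.6],[0.03,-0.005,0.002,-0.015,0,0,0.6],[0.03,-0.004,0.001,0,0,0,0.6],[0.018,-0.002,0,0,0,0,0.6],[0,0,0,0,0,0,0.6]]]'; python3 go.py .557 -.2685 .052 78; python3 - <<'E'
from h import *
C=cam("scene"); print(proj(C,(.557,-.2685,.05)),proj(C,(.557,-.2685,.12)))
cv2.imwrite("pics/s1.png",cv2.resize(C[0][90:260,70:270],(800,600)))
E
```

```text
t: 2.25
tool_pos: [0.5563, -0.2664, 0.1164]
orientation: [1.361, 1.117, -1.36]
force: [-0.7, -0.0, -0.6]
opening: 0.0556
t 2.25 pos [ 0.5563 -0.2664  0.1164] jawyaw -101.7 open 0.0556 F [-0.7 -0.  -0.6] q [-0.53  0.27  1.55  0.    1.33  1.24]
shift now-axes [0.0644 0.0016 0.0024] shift final-axes [0.0644 0.0011 0.0019] turn [ 0.005 -0.008  0.008]
(np.float64(150.644431049278), np.float64(155.26305882570094)) (np.float64(144.41797560420196), np.float64(129.159630167633))
```

View pics/s1.png

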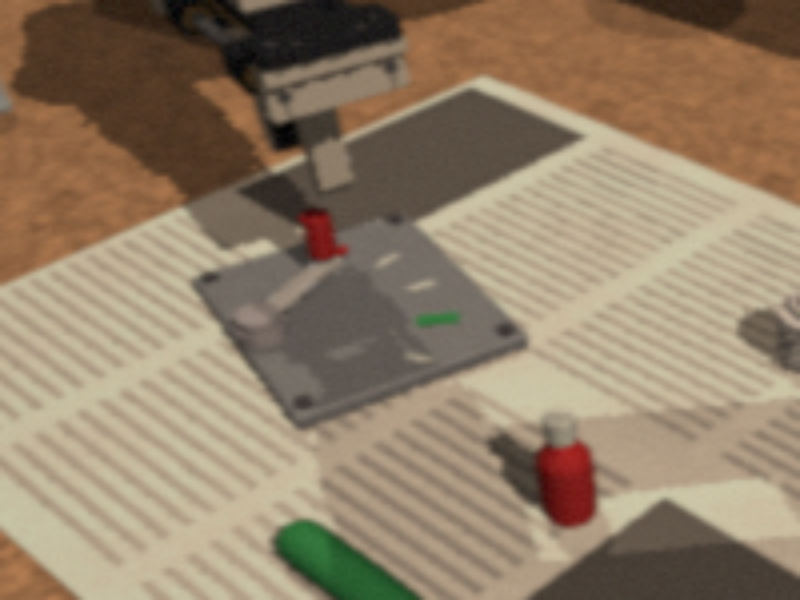

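The scene crop shows the knob at (318,235), which is frame pixel (149.5,156.6). The prediction was (150.6,155.3), so they agree. I'll descend and grip.

```bash
python3 -m inch '[[[0.025,0.001,0.001,0,0,0,0.6],[0.022,0,0.001,0,0,0,0.6],[0.012,0,0,0,0,0,0.6],[0,0,0,0,0,0,0.1],[0,0,0,0,0,0,0.1],[0,0,0,0,0,0,0.1],[0,0,0,0,0,0,0.1],[0,0,0,0,0,0,0.1]]]' 8; python3 go.py .569 -.2075 .052 78;
```

```text
t: 3.1
tool_pos: [0.5634, -0.2736, 0.0694]
orientation: [1.363, 1.1, -1.352]
force: [1.4, 1.4, -1.3]
opening: 0.0205
t 3.1 pos [ 0.5634 -0.2736  0.0694] jawyaw -101.8 open 0.0205 F [ 1.4  1.4 -1.3] q [-0.54  0.33  1.58  0.    1.23  1.24]
shift now-axes [ 0.0174 -0.0081 -0.0658] shift final-axes [ 0.0174 -0.0083 -0.0658] turn [ 0.004 -0.002 -0.008]
```

```bash
python3 -m inch '[[[0,0,0,0,0,0,0.1],[0,0,0,0,0,0,0.1]]]'; python3 - <<'E'
from h import *
C=cam("scene"); print(proj(C,(.557,-.2685,.064)))
cv2.imwrite("pics/s2.png",cv2.resize(C[0][90:260,70:270],(800,600)))
E
```

```text
t: 3.3
tool_pos: [0.5637, -0.2734, 0.0697]
orientation: [1.364, 1.099, -1.351]
force: [1.0, -0.5, -3.2]
opening: 0.0177
(np.float64(149.45630909254118), np.float64(150.28204562993625))
```

View pics/s2.png

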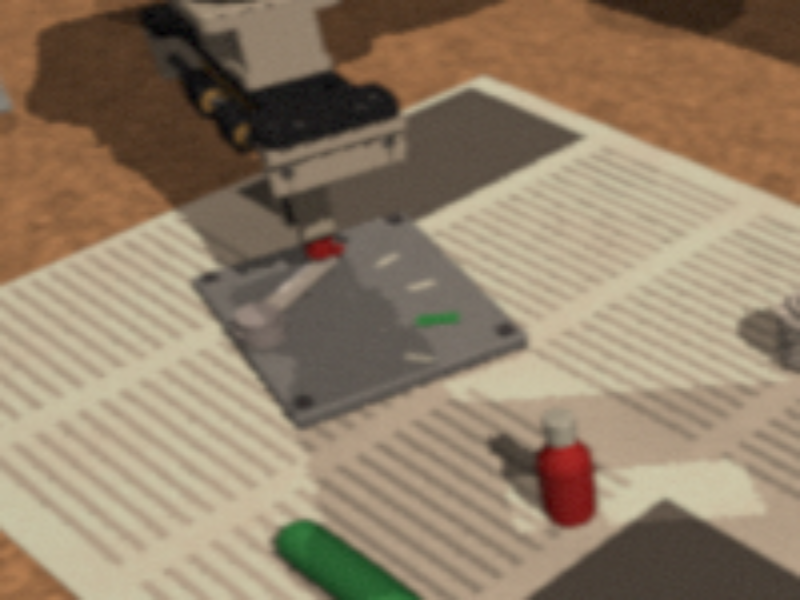

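The pads are on the knob (opening 17.7 mm). I'll swing along the arc in stages.

```bash
python3 -m inch '[[[0,-0.004,-0.006,0,0,0,0.1],[0,-0.004,-0.006,0,0,0,0.1],[0,-0.002,-0.007,0,0,0,0.1],[0,-0.002,-0.007,0,0,0,0.1],[0,0,-0.007,0,0,0,0.1],[0,0,-0.007,0,0,0,0.1],[0,0,0,0,0,0,0.1]]]'; python3 go.py .569 -.2075 .069 78
```

```text
t: 4.05
tool_pos: [0.5581, -0.2291, 0.0695]
orientation: [1.361, 1.099, -1.355]
force: [-0.6, -0.8, -0.9]
opening: 0.0173
t 4.05 pos [ 0.5581 -0.2291  0.0695] jawyaw -101.8 open 0.0173 F [-0.6 -0.8 -0.9] q [-0.48  0.27  1.64  0.    1.22  1.3 ]
shift now-axes [ 0.0006  0.0063 -0.0234] shift final-axes [ 0.0005  0.0062 -0.0234] turn [ 0.004  0.    -0.006]
```

```bash
python3 -m inch '[[[0,0.001,-0.006,0,0,0,0.1],[0,0.002,-0.006,0,0,0,0.1],[0,0.002,-0.006,0,0,0,0.1],[0,0.002,-0.004,0,0,0,0.1],[0,0,0,0,0,0,0.1],[0,0,0,0,0,0,0.1]]]'; python3 go.py .569 -.2075 .069 78;  python3 -m inch '[[[0,0,0,0,0,0,0.5],[0,0,0,0,0,0,0.5],[0,0,0,0,0,0,0.5],[-0.04,0,0,0,0,0,0.5],[-0.05,0,0,0,0,0,0.5],[-0.05,0,0,0,0,0,0.6]]]'; python3 go.py .5 .2535 .17 90
```

```text
t: 4.65
tool_pos: [0.5708, -0.2067, 0.0695]
orientation: [1.361, 1.1, -1.354]
force: [-2.4, -1.9, 0.2]
opening: 0.0176
t 4.65 pos [ 0.5708 -0.2067  0.0695] jawyaw -101.8 open 0.0176 F [-2.4 -1.9  0.2] q [-0.43  0.28  1.63  0.    1.22  1.34]
shift now-axes [ 0.0005 -0.0016  0.0012] shift final-axes [ 0.0005 -0.0016  0.0012] turn [ 0.004  0.    -0.006]
t: 5.25
tool_pos: [0.5652, -0.2037, 0.203]
orientation: [1.36, 1.117, -1.362]
force: [2.2, -1.0, 0.2]
opening: 0.0506
t 5.25 pos [ 0.5652 -0.2037  0.203 ] jawyaw -101.8 open 0.0506 F [ 2.2 -1.   0.2] q [-0.43  0.16  1.52  0.    1.48  1.34]
shift now-axes [ 0.0372 -0.1567 -0.4341] shift final-axes [ 0.033  -0.0652 -0.4572] turn [-0.205 -0.007  0.009]
```

```bash
python3 -m inch '[[[0,-0.008,-0.045,-0.1,0,0,1],[0,-0.006,-0.045,-0.1,0,0,1],[0,-0.004,-0.045,-0.1,0,0,1],[0,-0.006,-0.045,0,0,0,1],[0,-0.006,-0.045,0,0,0,1],[0,-0.006,-0.045,0,0,0,1],[0,-0.006,-0.045,0,0,0,1],[0,0,-0.045,0,0,0,1],[0,0,-0.045,0,0,0,1],[0,0,-0.03,0,0,0,1],[0,0,0,0,0,0,1]]]'; python3 go.py .5 .252 .15 95;python3 - <<'E'
from h import *
C=cam("top"); f=C[0]; hsv=cv2.cvtColor(f,cv2.COLOR_BGR2HSV)[125:215,310:410]
m=cv2.inRange(hsv,(0,150,60),(8,255,255));n,l,s,c=cv2.connectedComponentsWithStats(m)
for i in range(1,n): print(s[i,4],ray(C,c[i][0]+310,c[i][1]+125,.06 if s[i,4]>30 else .025))
cv2.imwrite("pics/t2.png",cv2.resize(f[125:215,310:410],(640,576)))
E
```

```text
t: 6.35
tool_pos: [0.5106, 0.2415, 0.2194]
orientation: [1.146, 1.245, -1.117]
force: [-0.2, -0.3, -0.7]
opening: 0.0931
t 6.35 pos [0.5106 0.2415 0.2194] jawyaw -84.1 open 0.0931 F [-0.2 -0.3 -0.7] q [ 0.35  0.02  1.63 -0.    1.47  1.82]
shift now-axes [ 0.0693 -0.0108 -0.0113] shift final-axes [ 0.0694 -0.0096 -0.0114] turn [ 0.015 -0.004 -0.02 ]
71 [ 0.56903431 -0.20267982  0.06      ]
```

View pics/t2.png

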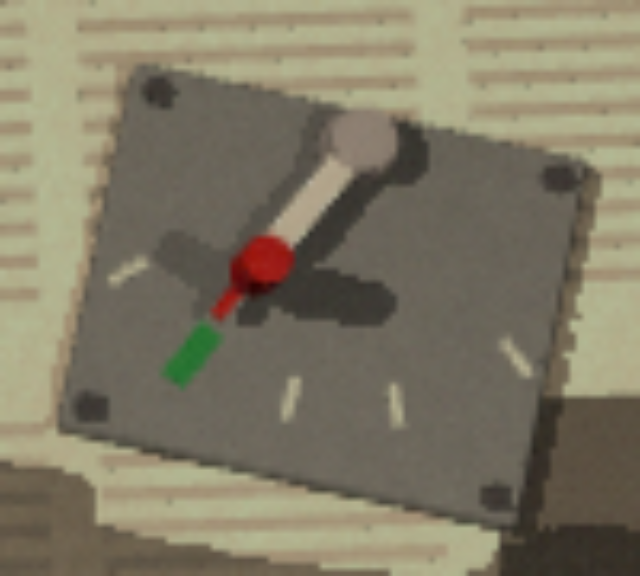

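The pointer tip at (218,316) lines up with the mark at (191,354) and the pivot at (363,140), within about 0.02 rad, so the lever is at idle. Next I'll descend over the cassette.

```bash
python3 -m inch '[[[0.03,-0.005,-0.006,0.01,0,-0.01,1],[0.03,-0.005,-0.005,0,0,-0.01,1],[0.03,0,0,0,0,0,1],[0.01,0,0,0,0,0,1],[0,0,0,0,0,0,1]]]'; python3 go.py .5 .252 .065 95; python3 - <<'E'
from h import *
C=cam("scene");f=C[0];hsv=cv2.cvtColor(f,cv2.COLOR_BGR2HSV)
print(proj(C,(.5,.252,.082)),[np.round(proj(C,(.5+s*.027*-.087,.252+s*.027,.067)),1) for s in(1,-1)])
cv2.imwrite("pics/s3.png",cv2.resize(f[170:330,290:450],(600,600)))
E
```

```text
t: 6.9
tool_pos: [0.5035, 0.2464, 0.119]
orientation: [1.148, 1.249, -1.14]
force: [-0.5, 0.2, 0.6]
opening: 0.0931
t 6.9 pos [0.5035 0.2464 0.119 ] jawyaw -85.0 open 0.0931 F [-0.5  0.2  0.6] q [0.36 0.11 1.73 0.   1.3  1.84]
shift now-axes [ 0.054  -0.0032 -0.0057] shift final-axes [ 0.054  -0.003  -0.0059] turn [ 0.001 -0.003 -0.004]
(np.float64(368.377363831226), np.float64(251.71782248628406)) [array([382.5, 266. ]), array([351. , 249.6])]
```

View pics/s3.png

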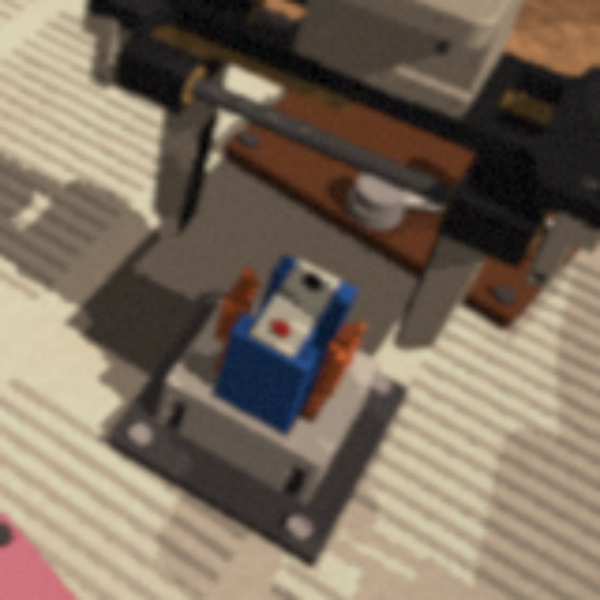

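The label centre is at frame pixel (369.2,251.3) against a predicted (368.4,251.7), and both catches fall where predicted, so the estimate holds. I'll shift sideways, then descend.

```bash
python3 -m inch '[[[0,-0.003,-0.006,0,0,0,1],[0.01,0,0,0,0,0,1],[0.015,0,0,0,0,0,1],[0.01,0,0,0,0,0,1],[0,0,0,0,0,0,1]]]' 10; python3 go.py .5 .252 .065 95
```

```text
t: 7.45
tool_pos: [0.5039, 0.2532, 0.0874]
orientation: [1.155, 1.244, -1.133]
force: [-1.2, -0.6, 0.3]
opening: 0.0933
t 7.45 pos [0.5039 0.2532 0.0874] jawyaw -85.0 open 0.0933 F [-1.2 -0.6  0.3] q [0.37 0.14 1.76 0.   1.23 1.86]
shift now-axes [ 0.0223 -0.0043  0.001 ] shift final-axes [ 0.0224 -0.004   0.0009] turn [-0.    -0.005 -0.013]
```

```bash
python3 -m inch '[[[0.01,-0.003,0.001,0,0,0,1],[0.01,-0.002,0,0,0,-0.01,1],[0.005,-0.001,0,0,0,0,1],[0,0,0,0,0,0,1]]]' 10; python3 go.py .5 .252 .065 95
```

```text
t: 7.85
tool_pos: [0.4972, 0.2516, 0.0594]
orientation: [1.148, 1.253, -1.142]
force: [0.1, -0.6, -0.0]
opening: 0.0932
t 7.85 pos [0.4972 0.2516 0.0594] jawyaw -85.0 open 0.0932 F [ 0.1 -0.6 -0. ] q [0.37 0.17 1.78 0.   1.19 1.86]
shift now-axes [-0.0056  0.0028 -0.0002] shift final-axes [-0.0056  0.0028 -0.0002] turn [-0.    -0.005 -0.   ]
```

Slightly low, with the fingertips at 42 mm. I'll raise 5 mm, then close gently.

```bash
python3 -m inch '[[[-0.005,0.002,0,0,0,0,1],[0,0,0,0,0,0,0.5],[0,0,0,0,0,0,0.3],[0,0,0,0,0,0,0.3],[0,0,0,0,0,0,0.3],[0,0,0,0,0,0,0.3],[0,0,0,0,0,0,0.3],[0,0,0,0,0,0,0.3]]]' 12; python3 go.py .5 .252 .065 95
```

```text
t: 8.65
tool_pos: [0.5007, 0.2522, 0.0666]
orientation: [1.15, 1.251, -1.14]
force: [0.8, -0.9, 0.6]
opening: 0.0422
t 8.65 pos [0.5007 0.2522 0.0666] jawyaw -85.0 open 0.0422 F [ 0.8 -0.9  0.6] q [0.37 0.17 1.77 0.   1.2  1.85]
shift now-axes [ 0.0016 -0.0007  0.0002] shift final-axes [ 0.0016 -0.0007  0.0002] turn [-0.    -0.006 -0.003]
```

```bash
python3 -m inch '[[[0,0,0,0,0,0,0.3],[0,0,0,0,0,0,0.3],[0,0,0,0,0,0,0.3],[0,0,0,0,0,0,0.3],[0,0,0,0,0,0,0.3]]]' 30; python3 go.py .5 .252 .065 95
```

```text
t: 9.15
tool_pos: [0.5009, 0.2524, 0.0671]
orientation: [1.151, 1.251, -1.139]
force: [-0.2, -0.6, 1.1]
opening: 0.0364
t 9.15 pos [0.5009 0.2524 0.0671] jawyaw -85.0 open 0.0364 F [-0.2 -0.6  1.1] q [0.37 0.17 1.77 0.   1.2  1.85]
shift now-axes [ 0.002  -0.0009  0.0003] shift final-axes [ 0.0021 -0.0009  0.0003] turn [-0.    -0.006 -0.004]
```

```bash
python3 -m inch '[[[0,0,0,0,0,0,0.3],[0,0,0,0,0,0,0.3]]]'; python3 - <<'E'
from h import *
C=cam("scene")
cv2.imwrite("pics/s4.png",cv2.resize(C[0][190:310,310:430],(600,600),interpolation=cv2.INTER_CUBIC))
E
```

```text
t: 9.35
tool_pos: [0.5009, 0.2523, 0.0671]
orientation: [1.151, 1.251, -1.139]
force: [-0.3, -0.2, 0.7]
opening: 0.0372
```

View pics/s4.png

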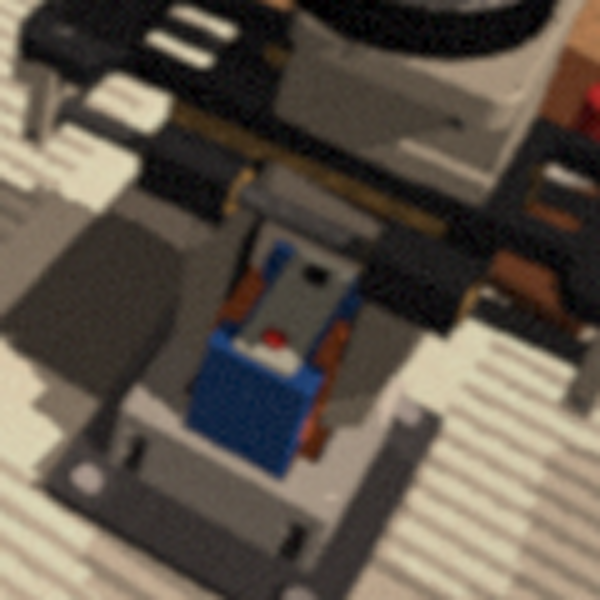

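The scene crop shows the fingers on both orange catches, at (240,295) and (330,345), pressed close to the blue body. I'll lift slowly.

```bash
python3 -m inch '[[[-0.006,0,0,0,0,0,0.3],[-0.008,0,0,0,0,0,0.3],[-0.01,0,0,0,0,0,0.3],[-0.01,0,0,0,0,0,0.3],[-0.01,0,0,0,0,0,0.3],[0,0,0,0,0,0,0.3]]]'; python3 go.py .501 .2523 .197 95
```

```text
t: 10.0
tool_pos: [0.5001, 0.2516, 0.114]
orientation: [1.15, 1.252, -1.141]
force: [0.5, 0.4, -2.3]
opening: 0.0371
t 10.0 pos [0.5001 0.2516 0.114 ] jawyaw -85.0 open 0.0371 F [ 0.5  0.4 -2.3] q [0.37 0.11 1.74 0.   1.29 1.85]
shift now-axes [-0.083   0.0011 -0.001 ] shift final-axes [-0.083   0.001  -0.0006] turn [-0.    -0.005 -0.002]
```

The wrist force of -2.3 N matches a cassette of about 0.24 kg coming free. I'll lift further.

```bash
python3 -m inch '[[[-0.012,0,0,0,0,0,0.3],[-0.015,0,0,0,0,0,0.3],[-0.015,0,0,0,0,0,0.3],[-0.015,0,0,0,0,0,0.3],[-0.015,0,0,0,0,0,0.3],[-0.012,0,0,0,0,0,0.3],[-0.006,0,0,0,0,0,0.3],[0,0,0,0,0,0,0.3],[0,0,0,0,0,0,0.3],[0,0,0,0,0,0,0.3],[0,0,0,0,0,0,0.3]]]'; python3 go.py .501 .2523 .207 95; python3 - <<'E'
from h import *
C=cam("scene")
for z in(.135,.145): print(np.round([proj(C,(.5,.252,z)),proj(C,(.527,.254,z))],1))
cv2.imwrite("pics/s5.png",cv2.resize(C[0][100:300,290:490],(600,600)))
E
```

```text
t: 11.1
tool_pos: [0.4993, 0.251, 0.2128]
orientation: [1.15, 1.252, -1.141]
force: [0.1, 0.5, -4.0]
opening: 0.037
t 11.1 pos [0.4993 0.251  0.2128] jawyaw -85.0 open 0.037 F [ 0.1  0.5 -4. ] q [0.37 0.03 1.64 0.   1.47 1.85]
shift now-axes [ 0.0058  0.0018 -0.0011] shift final-axes [ 0.0058  0.0018 -0.0011] turn [ 0.    -0.005 -0.002]
[[376.  229.1]
 [368.3 240. ]]
[[377.6 224.5]
 [369.8 235.4]]
```

View pics/s5.png

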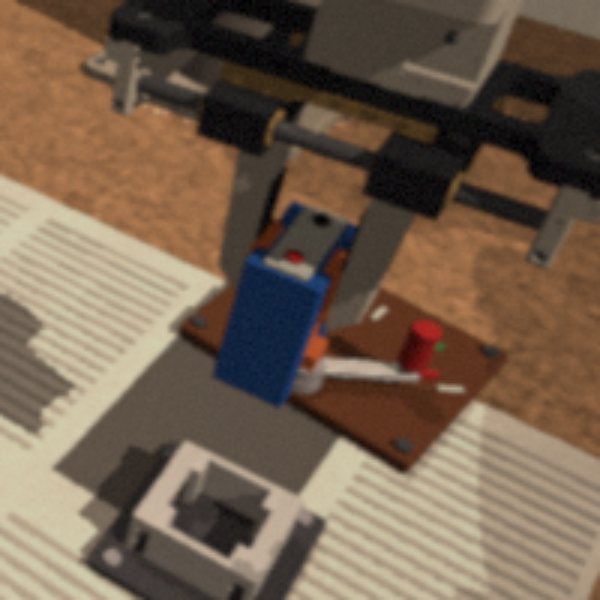

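The cassette hangs upright and clear of the dock. Its bottom front edge is at crop (248,390), frame pixel (372.7,230), which puts the underside at about 0.154 m. That agrees with the 146 mm TCP rise. I'll check that it holds steady and that the lever and bystanders haven't moved, then hand in.

```bash
python3 -m inch '[[[0,0,0,0,0,0,0.3],[0,0,0,0,0,0,0.3],[0,0,0,0,0,0,0.3],[0,0,0,0,0,0,0.3],[0,0,0,0,0,0,0.3]]]'; python3 - <<'E'
from h import *
from plant import workorder
C=cam("top"); f=C[0]; a=np.load("top.npy")
hsv=cv2.cvtColor(f,cv2.COLOR_BGR2HSV)[125:215,310:410]
m=cv2.inRange(hsv,(0,150,60),(8,255,255));n,l,s,c=cv2.connectedComponentsWithStats(m)
for i in range(1,n): print(s[i,4],ray(C,c[i][0]+310,c[i][1]+125,.06)[:2].round(4))
for nm,(x0,y0,x1,y1) in dict(bottle=(258,148,276,166),barrel=(252,222,280,246),driver=(212,104,300,124)).items():
    print(nm,cv2.phaseCorrelate(np.float64(cv2.cvtColor(a,6)[y0:y1,x0:x1]),np.float64(cv2.cvtColor(f,6)[y0:y1,x0:x1]))[0])
st=telemetry.read_state(); print(st["t"],np.abs(st["dq"]).max(),st["opening"],st["force"])
workorder.close_job()
E
```

```text
t: 11.65
tool_pos: [0.4985, 0.2507, 0.211]
orientation: [1.148, 1.253, -1.143]
force: [-0.3, -0.1, -3.6]
opening: 0.0366
77 [ 0.5688 -0.2022]
bottle (-0.04436716202072333, -0.01970463286282076)
barrel (0.23168595492400534, -0.3632362923619077)
driver (0.011528466054450348, 0.061602331536832367)
11.7 0.0007880056759756353 0.03689102773447071 [ 0.06413376  0.18457604 -3.204875  ]
the job is handed in; nothing more can be done
```

I swung the grey plate's lever to the idle mark and let it go. I then pinched both orange catches at 30 N, lifted the cassette out of the dock, and handed the job in at 11.7 s while still holding it. `close_job` reports no verdict, so these are my own last checks:

- **Lever:** lined up with the green mark to within about 0.02 rad. The knob had not moved when I checked again at the end.
- **Cassette:** upright and clear of the dock, with its underside about 15 cm above the bench. The measured load was about 3–4 N and joint speeds were below 0.001 rad/s.
- **Bystanders:** the barrel, bottle and screwdriver each shifted less than 0.5 pixel in the top view (about 1 mm).

**Mismatches:**
- **Finger opening:** it read about 37 mm, not the 40 mm expected for fully pinched catches. I put this down to give in the pads. The picture showed the fingers on both catches, and the cassette released and lifted freely.
- **Arm moves:** several missed their typed distance by up to 17 mm, so I corrected from the measured positions. The knob was gripped about 17 mm higher than planned, but it held.

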